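# Square up the specimen plates and latch them

## Task

The three white plates lie in a ragged stack in the squaring jig. First tap the stack's open edges until every plate lies flush against both fences; then press the jig's hinged flap down until its catch holds it shut over the squared stack. Keep the plates stacked in their order and leave the small can, the tally counter and the covered dish where they are.

Things in the scene. Friction and masses are not known exactly. Their poses are not given: they have to be found in the camera images.
- jig: Fixed squaring jig: grey block 94 x 74 mm, 30 mm high, carrying two aluminium fences, 10 mm thick, tops 50 mm above the table, that form a square corner. Origin: on the table under the centre of the squared stack's place. x to the far fence (inner face x = +45 mm, y -45..25), y to the left; right fence's inner face y = -35 mm, x -37..45; z up. Sides -x and +y are open.
- jig_open_corner (a point): Open corner of the jig's block, top edge, at (-37, 27, 30) mm in the jig's frame: the block ends here, so a squared stack overhangs it by 8 mm on the two open sides and a finger can reach from the table (z = 10 to 20 mm) past all the plates.
- catch (a point): Sprung ball of the flap's catch, at (34, -35, 60) mm in the jig's frame, in a steel housing on the right fence (jig x 25..43, y -46..-37 mm, top at z = 70 mm).
- flap (a joint): Metal flap hinged on the far fence, 52 mm wide (jig y -29..23), 50 mm long, 4 mm thick, black 9 mm rim along its free edge. Rad: 0 = shut, level, 2 mm over the stack; 0.45 to 0.6 = standing open, held by a weak spring. In the last 0.3 rad it must be pressed past a ball catch (about 6 N at the rim), which then holds it at 0 to 0.05; short of that it springs open.
- flap_edge (a point): Middle of the outer face (the top when shut) of the flap's black rim, 46 mm from the hinge axis. When shut it lies at (14, -3, 58.5) mm in the jig's frame.
- flap_hinge (a point): On the flap's hinge axis, at (60, 0, 52.5) mm in the jig's frame; the axis runs along the jig's y.
- plate_1: White plastic specimen plate with six faint round spots, 90 x 70 x 6 mm, 50 g, number 1 of three from the bottom of the stack; origin at the centre of its underside, x along the 90 mm side, z up. Squared up, it lies at (0, 0, 30) mm in the jig's frame, x along the jig's x.
- plate_2: White plastic specimen plate with six faint round spots, 90 x 70 x 6 mm, 50 g, number 2 of three from the bottom of the stack; origin at the centre of its underside, x along the 90 mm side, z up. Squared up, it lies at (0, 0, 36) mm in the jig's frame, x along the jig's x.
- plate_3: White plastic specimen plate with six faint round spots, 90 x 70 x 6 mm, 50 g, number 3 of three from the bottom of the stack; origin at the centre of its underside, x along the 90 mm side, z up. Squared up, it lies at (0, 0, 42) mm in the jig's frame, x along the jig's x.
- objective_can: Bystander: white can with black cap, 34 mm across, 58 mm high, origin under its centre.
- tally: Bystander: white hand tally counter, 48 x 66 x 23 mm, origin under its centre.
- petri: Bystander: round covered dish, 58 mm across, 14 mm high, origin under its centre.
Things that resemble listed ones, but are neither listed nor needed, are in the scene too. Leave any green look-alike of the plate_2 alone.

How it is judged (in metres and radians):
On the way, in this order (a step that is already met when the one before it is completed fails the run):
1. all three plates lie flush against both fences, with the flap still open (x of plate_1 in the frame of jig between -0.0025 and 0.0025 m and y of plate_1 in the frame of jig between -0.0025 and 0.0025 m and z of plate_1 in the frame of jig between 0.0275 and 0.0325 m and angle between the x axis of each of plate_1, plate_2, plate_3 and the x axis of jig, either way round below 0.04 rad and x of plate_2 in the frame of jig between -0.0025 and 0.0025 m and y of plate_2 in the frame of jig between -0.0025 and 0.0025 m and z of plate_2 in the frame of jig between 0.0335 and 0.0385 m and x of plate_3 in the frame of jig between -0.0025 and 0.0025 m and y of plate_3 in the frame of jig between -0.0025 and 0.0025 m and z of plate_3 in the frame of jig between 0.0395 and 0.0445 m and value of joint flap above 0.35 rad), for 0.2 s.
2. the flap is pressed shut (value of joint flap below 0.12 rad), for 0.2 s.
At the end, for the whole second after the job is handed in: All three plates lie at rest, stacked in their order in the jig, each within 2.5 mm of its place against the two fences (in both directions and in height) and within 0.04 rad of square, and the flap is held shut (below 0.12 rad) (x of plate_1 in the frame of jig between -0.0025 and 0.0025 m and y of plate_1 in the frame of jig between -0.0025 and 0.0025 m and z of plate_1 in the frame of jig between 0.0275 and 0.0325 m and angle between the x axis of each of plate_1, plate_2, plate_3 and the x axis of jig, either way round below 0.04 rad and x of plate_2 in the frame of jig between -0.0025 and 0.0025 m and y of plate_2 in the frame of jig between -0.0025 and 0.0025 m and z of plate_2 in the frame of jig between 0.0335 and 0.0385 m and x of plate_3 in the frame of jig between -0.0025 and 0.0025 m and y of plate_3 in the frame of jig between -0.0025 and 0.0025 m and z of plate_3 in the frame of jig between 0.0395 and 0.0445 m and linear speed of each of plate_1, plate_2, plate_3 below 0.01 m/s and value of joint flap below 0.12 rad); the robot touches nothing.
It fails at once if the small white capped can is moved by more than 20 mm (distance of objective_can from where it was at the start of the episode above 0.02 m).
It fails at once if the round hand tally counter is moved by more than 20 mm (distance of tally from where it was at the start of the episode above 0.02 m).
It fails at once if the small covered dish is moved by more than 20 mm (distance of petri from where it was at the start of the episode above 0.02 m).
It also fails if it takes over 64 s, if anything falls off the work surface, if the arm or the gripper's body presses on something with over 40 N, if the wrist force passes 120 N, or if a joint passes its speed limit or range.

## Robot

A 6-joint arm with a two-finger parallel gripper is mounted at the origin on a cart in front of the work surface, level with it; the furniture and walls round the work are solid. World frame = base frame: x ahead of the robot, y to its left, z up, the work surface at z = 0. Lengths are in mm, angles in rad, forces in N, time in s.
With the tool pointing down it reaches from about 350 to 875 mm from the base axis. Payload 4.2 kg.
Tool frame: the origin (TCP) lies between the finger pads; the fingertips stand 17 mm ahead of it and the grasp point (between the pads) lies 2 mm behind it; x points along the fingers, y is the direction in which the jaws open and shut, and the axes are right-handed (so a half turn about x gives the same grasp; the last joint's range is limited). The gripper opens to 85 mm and grips with 20 to 120 N. Pads are 22 mm wide; open, the fingers measure 114 mm over their backs; the gripper's body (76 mm by 85 mm) begins 54 mm behind the grasp point. The pads swing forward as they close: fully open they stand 13 mm farther back than shut.
Start: joints at [1.418, 0.385, 0.008, 0, -1.194, -0.259], TCP at [250.129, 572.743, 248.312] pointing down, gripper open.
Joint ranges: [-3.14, 3.14], [-1.21, 2.06], [-1.07, 1.41], [-3.16, 2.05], [-2.99, -0.16], [-3.1, 3.1]. Speed limits (rad/s): [2.79, 2.79, 3.14, 3.14, 3.14, 3.14].

## Interface

Orientations are given as a unit quaternion [x, y, z, w].
In Python, from bench import arm gives the robot as it stands.
- The arm moves only by the tool carry_out, never from a script. Its argument "plan" is a list of rows, each an object with "hand": the finger opening in m, from 0 to 0.0854; "xyz": the shift along the tool's x, y, z in m, a list of three; "turn": the turn about the tool's x in degrees. A call has 1 to 12 rows; each row is the pose to reach, as a shift and turn from the pose commanded when the call began, along the tool's axes at that moment; what a row does not reach only later rows make up. A row lasts 1/8 s, in which the tool goes at most 62.5 mm and 10.7 degrees, less where a joint would pass 70% of its speed; a pose out of reach is approached as far as the arm can. A call with a gripper value outside its range is refused whole. The fingers move at their own pace and stop on an object; the grip force is fixed at half the most. Time passes only in rows, so rows that repeat a pose let the fingers close. It gives the time, the measured TCP pose, the force and the opening at its end, in the units of the state.
- arm.read_state(): the state, without advancing time (a new reading comes with each control period).
- arm.get_image(name): name is "side" or "top" or "wrist"; returns a dict with "img" (400x640x3 uint8, blue, green, red), "vertical_fov" (degrees; the focal length in pixels is half the picture's height over the tangent of half this angle, whatever the lens; pixels are square), "cx", "cy" (the principal point, pixels), "R" (3x3) and "t" (3): a world point X has camera coordinates R X + t. Camera axes: x right, y down, z forward; pixel columns grow to the right and rows downward; lengths in mm; the calibration is good to about 2 mm. The wrist camera is an equidistant fisheye: a pixel r from the principal point sees the ray r / f radians off the axis. A picture is of the moment at which its call begins. There is no depth.
- arm.job_done(): hands the job in, once; it reports no verdict.
The state is a dict: "clock": time; "joints": joint angles; "joint_vel": joint speeds; "joint_efforts": joint torques, N m; "position": TCP position; "ee_rot": TCP orientation; "contact_force": force on the tool from outside, world axes, zero at the start; "wrist_torque": the same for the moment, N m; "gripper_width": finger opening in mm.
Only numpy, scipy, OpenCV 4.12 (cv2) and the standard library are available. Lean on these libraries where they do the work, as an engineer would, in place of code of your own. Each camera call takes 0.05 s, during which the arm holds its last target.

## Working session

There is one attempt and no reset: what is moved stays moved. The work goes in short steps, Python scripts to look and compute and a tool call to move; the robot and the scene stay as the last step left them, time stands still between calls to the robot, and variables do not carry over. Pictures are saved under pics/ and viewed, and the job is handed in when it is done.

Besides the shell and the picture viewer there is one more tool, called after "Emit:" as a command line: name --argument value ..., lists and objects as JSON in quotes. carry_out: Moves the arm, as the interface text tells. Its arguments: {"type":"object","properties":{"plan":{"type":"array"}},"required":["plan"]}

```bash
mkdir -p pics; ls
python3 - <<'E'
from bench import arm
import cv2
s=arm.read_state()
for k,v in s.items(): print(k,v)
for n in ["side","top","wrist"]:
    d=arm.get_image(n); cv2.imwrite(f"pics/{n}0.png",d["img"])
    print(n,d["vertical_fov"],d["cx"],d["cy"],d["R"],d["t"])
E
```

```text
pics
clock 0.0
joints [ 1.41762506e+00  3.85550917e-01  6.57990101e-03 -5.16817689e-04
 -1.19399223e+00 -2.58597320e-01]
joint_vel [2.37832914e-04 8.52499108e-05 1.54542910e-03 4.56689176e-04
 1.08773008e-03 3.49173708e-04]
joint_efforts [ 3.09178749e-04 -3.92287838e+01  1.88400525e+01  4.18626085e+00
 -4.73444990e-03  7.58663425e-07]
position [249.90020581 572.24619917 247.20433321]
ee_rot [-0.69202966  0.14539577  0.69228812  0.14384776]
contact_force [0.26985577 0.35149118 0.33533826]
wrist_torque [-0.03385957 -0.02748939  0.03390495]
gripper_width 85.5109954890242
side 45.90952595166184 323.42368160375554 199.90295526550773 [[ 0.80146863 -0.59792316 -0.0116594 ]
 [-0.35243712 -0.45648362 -0.81695213]
 [ 0.48315227  0.6588707  -0.57658761]] [-208.96269636  415.58895473  459.25831783]
top 50.53888585991243 318.220399486923 197.23184040540693 [[-0.01700244 -0.99961955 -0.02171825]
 [-0.99451997  0.01914871 -0.10277819]
 [ 0.10315497  0.01985175 -0.99446717]] [ 384.90157502  510.97617571 1063.92922825]
wrist 65.70646984690485 323.90835002781427 196.06279198368404 [[-0.40095121 -0.91609762  0.00181137]
 [-0.87349289  0.38289877  0.30066378]
 [-0.27613094  0.11896929 -0.95372848]] [623.97505433 -39.96357172 379.62083533]
```

View pics/side0.png

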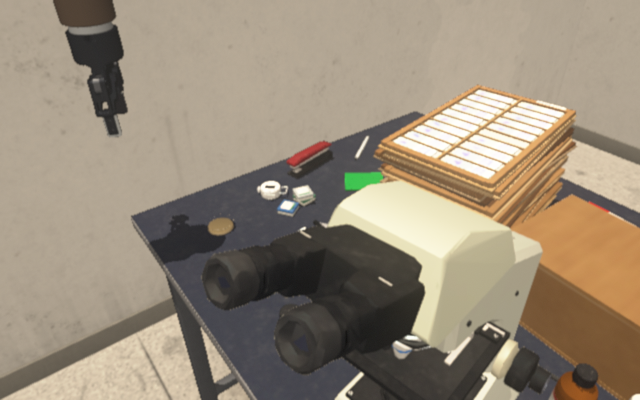

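View pics/top0.png

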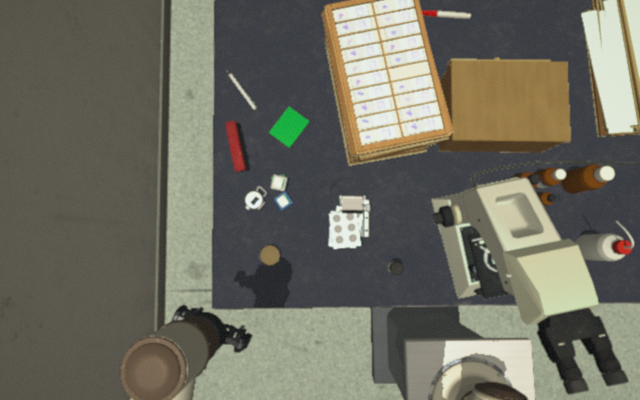

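View pics/wrist0.png

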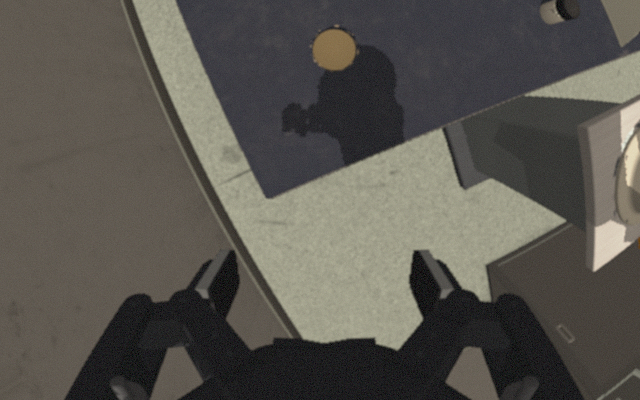

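```bash
cat > h.py <<'E'
import numpy as np, cv2
from bench import arm
def cam(n):
    d=arm.get_image(n); d["f"]=200/np.tan(np.radians(d["vertical_fov"]/2)); d["fish"]=(n=="wrist"); d["R"]=np.array(d["R"]);d["t"]=np.array(d["t"]); return d
def ray(d,u,v):
    x=(u-d["cx"])/d["f"];y=(v-d["cy"])/d["f"]
    if d["fish"]:
        r=np.hypot(x,y); k=np.sin(r)/r if r>1e-9 else 1; c=np.array([x*k,y*k,np.cos(r)])
    else: c=np.array([x,y,1.])
    return -d["R"].T@d["t"], d["R"].T@c
def onz(d,u,v,z):
    o,r=ray(d,u,v); return o+r*(z-o[2])/r[2]
def proj(d,X):
    c=d["R"]@np.array(X,float)+d["t"]
    if d["fish"]:
        a=np.hypot(c[0],c[1]); th=np.arctan2(a,c[2]); k=th/a
        return d["cx"]+d["f"]*c[0]*k, d["cy"]+d["f"]*c[1]*k
    return d["cx"]+d["f"]*c[0]/c[2], d["cy"]+d["f"]*c[1]/c[2]
def crop(d,x0,x1,y0,y1,s,name):
    im=cv2.resize(d["img"][y0:y1,x0:x1],None,fx=s,fy=s,interpolation=cv2.INTER_CUBIC); cv2.imwrite("pics/"+name,im)
E
python3 - <<'E'
from h import *
d=cam("top"); crop(d,310,400,180,260,8,"top_crop.png")
crop(d,215,415,120,280,4,"top_crop2.png")
for n,u,v,z in [("stack",345,229,48),("can",396,267,58),("petri?",270,255,14),("tally",255,200,23),("green",289,127,3)]: print(n,onz(d,u,v,z).round(1))
E
```

```text
stack [434.3 309.1  48. ]
can [338.4 186.1  58. ]
petri? [371.5 503.5  14. ]
tally [514.6 540.7  23. ]
green [712.8 451.7   3. ]
```

View pics/top_crop.png

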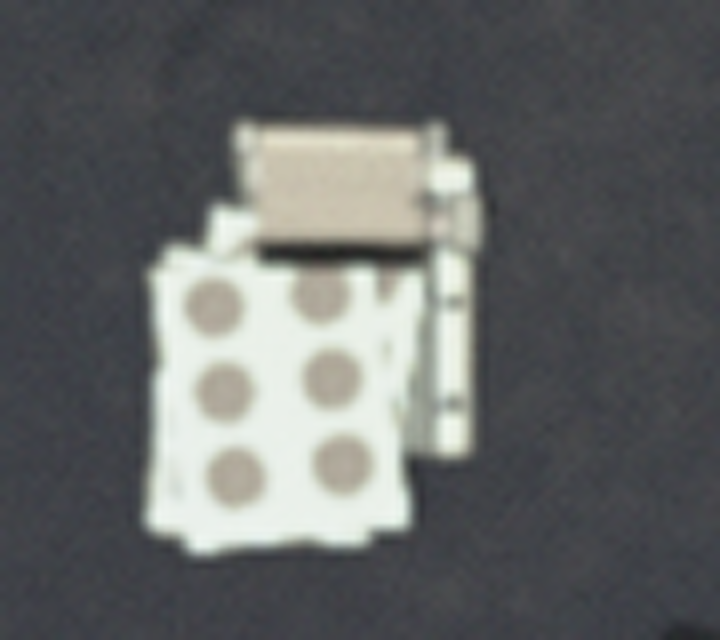

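View pics/top_crop2.png

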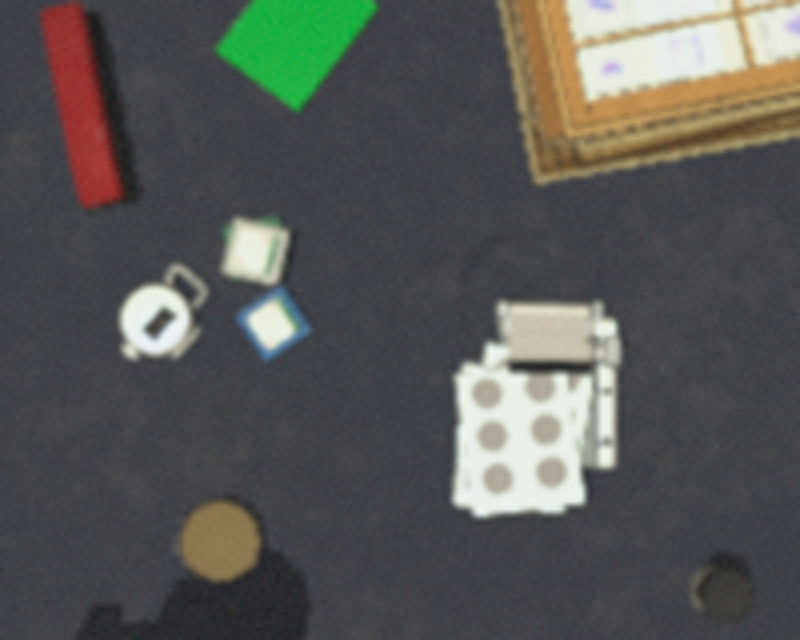

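Run:
```python
from h import *
from scipy.spatial.transform import Rotation as Ro
s=arm.read_state(); R=Ro.from_quat(s["ee_rot"]).as_matrix(); print(R.round(3))
d=cam("top")
for a in [(435,160),(470,160),(430,455),(472,455),(245,127),(430,127),(250,240),(440,210),(480,245)]:
    u,v=310+a[0]/8,180+a[1]/8
    print(a,onz(d,u,v,50).round(1))
w=cam("wrist"); print("wrist cam pos",(-w["R"].T@w["t"]).round(1), "in tool", (R.T@(-w["R"].T@w["t"]-s["position"])).round(1), (R.T@w["R"].T).round(2))
```

```text
[[-0.    -0.4   -0.916]
 [-0.001 -0.916  0.4  ]
 [-1.     0.001 -0.   ]]
(435, 160) [506.6 258.6  50. ]
(470, 160) [506.4 247.5  50. ]
(430, 455) [413.8 262.7  50. ]
(472, 455) [413.5 249.6  50. ]
(245, 127) [518.2 318.3  50. ]
(430, 127) [517.1 259.8  50. ]
(250, 240) [482.3 317.6  50. ]
(440, 210) [490.7 257.4  50. ]
(480, 245) [479.4 245.2  50. ]
wrist cam pos [320.2 541.9 373.4] in tool [-1.257e+02  1.000e-01 -7.650e+01] [[ 0.   -0.3   0.95]
 [ 1.   -0.   -0.  ]
 [ 0.    0.95  0.3 ]]
```

Emit:
carry_out --plan '[{"hand":0,"xyz":[0,0.02,-0.04],"turn":-3},{"hand":0,"xyz":[0,0.04,-0.08],"turn":-6},{"hand":0,"xyz":[0,0.06,-0.12],"turn":-9},{"hand":0,"xyz":[0,0.08,-0.16],"turn":-12},{"hand":0,"xyz":[0,0.1,-0.2],"turn":-15},{"hand":0,"xyz":[0,0.12,-0.24],"turn":-18},{"hand":0,"xyz":[0,0.14,-0.28],"turn":-20},{"hand":0,"xyz":[0,0.16,-0.315],"turn":-21.6},{"hand":0,"xyz":[0,0.16,-0.315],"turn":-21.6},{"hand":0,"xyz":[0,0.16,-0.315],"turn":-21.6}]'

```text
clock: 1.55
position: [474.7, 300.1, 248.3]
ee_rot: [-0.707, 0.012, 0.707, 0.013]
contact_force: [-0.3, -0.4, -0.2]
gripper_width: -0.3
```

Run:
```python
from h import *
from scipy.spatial.transform import Rotation as Ro
s=arm.read_state(); R=Ro.from_quat(s["ee_rot"]).as_matrix(); print(R.round(3)); print(s["clock"],s["position"],s["joints"].round(3),s["gripper_width"],s["contact_force"])
w=cam("wrist"); cv2.imwrite("pics/w1.png",w["img"])
t=cam("top"); crop(t,250,450,130,290,4,"t1.png")
```

```text
[[-0.    -0.035 -0.999]
 [ 0.    -0.999  0.035]
 [-1.    -0.     0.   ]]
1.55 [474.66161769 300.11197533 248.27352441] [ 0.852  0.277 -0.151 -0.    -1.143  0.683] -0.2640497387957639 [-0.27145893 -0.44514816 -0.21180204]
```

View pics/w1.png

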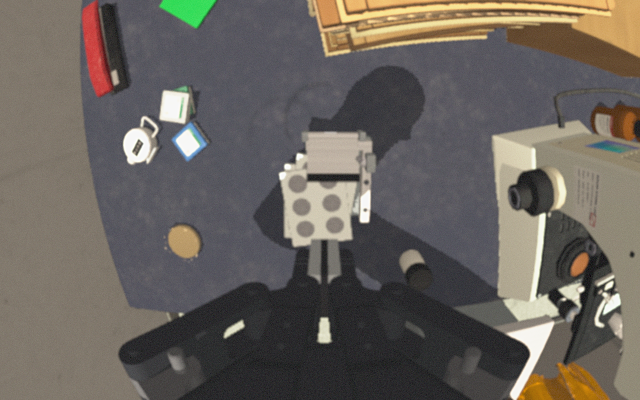

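View pics/t1.png

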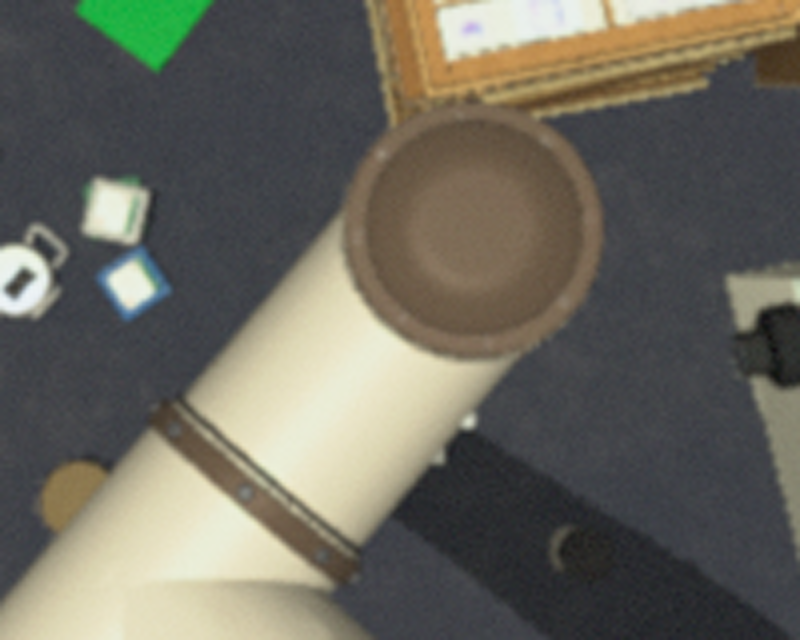

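Run:
```python
from h import *
import pickle
w=cam("wrist"); crop(w,265,395,120,265,5.5,"w1c.png")
pickle.dump(w,open("w1.pkl","wb"))
```

```text
(no output)
```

View pics/w1c.png

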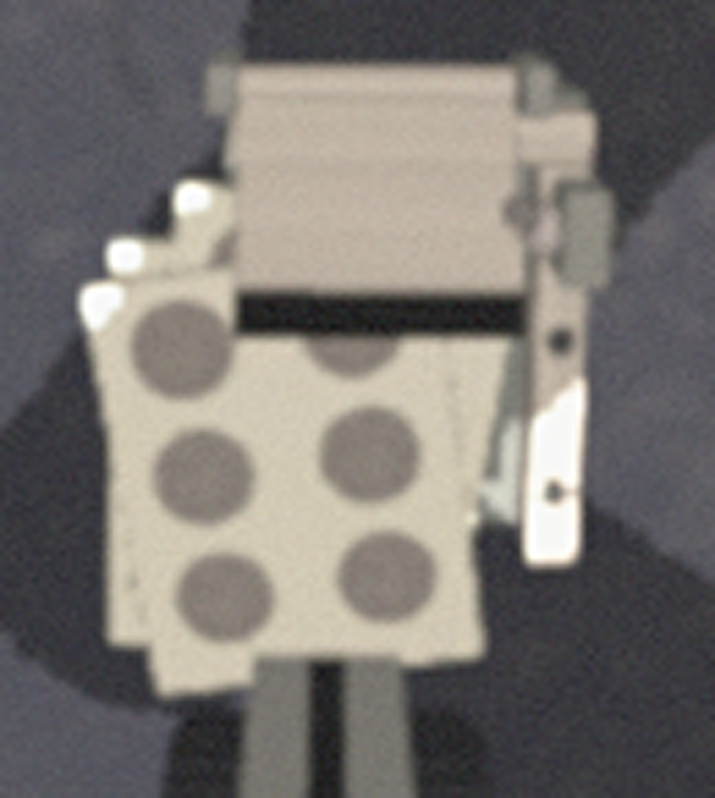

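Run:
```python
from h import *
import pickle
w=pickle.load(open("w1.pkl","rb"))
P=lambda a,b,z: onz(w,265+a/5.5,120+b/5.5,z).round(1)
for n,a,b,z in [("rf in near",523,565,50),("rf out near",578,565,50),("rf out far",597,115,50),("rf in mid",530,370,50),("housing top nr",557,288,70),("housing nr r",607,288,70),("housing far r",612,182,70),("flap rim near-left",235,332,78),("rim near-right",525,332,78),("hinge L",240,68,52),("hinge R",517,66,52),
 ("p3 nl",158,697,48),("p3 nr",485,657,48),("p3 fl",80,290,48),("p1? near-left",107,645,42),("p?fl",108,245,42),("p fl2",175,185,36)]: print(n,P(a,b,z))
```

```text
rf in near [415.6 261.8  50. ]
rf out near [415.1 250.3  50. ]
rf out far [508.  247.2  50. ]
rf in mid [457.4 260.5  50. ]
housing top nr [478.7 257.8  70. ]
housing nr r [478.4 248.4  70. ]
housing far r [498.3 247.6  70. ]
flap rim near-left [474.3 316.9  78. ]
rim near-right [472.6 264.7  78. ]
hinge L [519.2 315.2  52. ]
hinge R [518.  262.8  52. ]
p3 nl [386.7 339.5  48. ]
p3 nr [393.9 269.5  48. ]
p3 fl [476.3 349.1  48. ]
p1? near-left [396.5 350.4  42. ]
p?fl [483.9 343.7  42. ]
p fl2 [494.5 330.2  36. ]
```

Emit:
carry_out --plan '[{"hand":0,"xyz":[0,0,0.036],"turn":0},{"hand":0,"xyz":[0,0.003,0.072],"turn":0},{"hand":0,"xyz":[0,0.005,0.11],"turn":0},{"hand":0,"xyz":[0.02,0.005,0.11],"turn":0},{"hand":0,"xyz":[0.05,0.005,0.11],"turn":0},{"hand":0,"xyz":[0.09,0.005,0.11],"turn":0},{"hand":0,"xyz":[0.13,0.005,0.11],"turn":0},{"hand":0,"xyz":[0.16,0.005,0.11],"turn":0},{"hand":0,"xyz":[0.18,0.005,0.11],"turn":0},{"hand":0,"xyz":[0.18,0.005,0.11],"turn":0}]'

```text
clock: 2.95
position: [363.7, 298.7, 67.2]
ee_rot: [-0.706, 0.013, 0.708, 0.011]
contact_force: [-0.1, 0.1, 1.4]
gripper_width: -0.1
```

Run:
```python
from h import *
from scipy.spatial.transform import Rotation as Ro
s=arm.read_state(); R=Ro.from_quat(s["ee_rot"]).as_matrix()
print(s["clock"],s["position"],s["joints"].round(3),s["gripper_width"],s["contact_force"])
w=cam("wrist"); cv2.imwrite("pics/w2.png",w["img"])
p=np.array(s["position"])
for a in [(17,0,-11),(30,0,-11),(17,8,-11)]: print(a,proj(w,p+R@np.array(a)))
```

```text
2.95 [363.7275846  298.67891419  67.16730384] [ 1.034  0.356 -0.59  -0.    -0.628  0.503] -0.13690888074046453 [-0.0598019   0.13802829  1.42871744]
(17, 0, -11) (np.float64(323.9923622574792), np.float64(234.81982498693327))
(30, 0, -11) (np.float64(323.99236052577993), np.float64(224.86364852234627))
(17, 8, -11) (np.float64(339.81023588405805), np.float64(234.77963973587197))
```

View pics/w2.png

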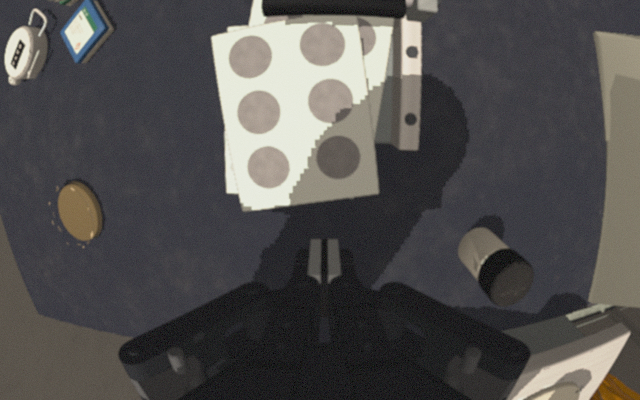

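Emit:
carry_out --plan '[{"hand":0,"xyz":[0.013,0,0],"turn":0},{"hand":0,"xyz":[0.025,0,0],"turn":0},{"hand":0,"xyz":[0.025,0,0],"turn":0},{"hand":0,"xyz":[0.025,0,-0.008],"turn":0},{"hand":0,"xyz":[0.025,0,-0.012],"turn":0},{"hand":0,"xyz":[0.025,0,-0.015],"turn":0},{"hand":0,"xyz":[0.025,0,-0.018],"turn":0},{"hand":0,"xyz":[0.025,0,-0.021],"turn":0},{"hand":0,"xyz":[0.025,0,-0.024],"turn":0},{"hand":0,"xyz":[0.025,0,-0.026],"turn":0},{"hand":0,"xyz":[0.025,0,-0.026],"turn":0}]'

```text
clock: 4.38
position: [390.1, 297.4, 43.3]
ee_rot: [-0.707, 0.013, 0.707, 0.012]
contact_force: [-4.1, -0.5, 3.2]
gripper_width: -0.3
```

Run:
```python
from h import *
s=arm.read_state()
print(s["clock"],s["position"],s["contact_force"],s["wrist_torque"])
w=cam("wrist"); cv2.imwrite("pics/w3.png",w["img"])
```

```text
4.375 [390.06592682 297.42363452  43.25184193] [-4.08984672 -0.54265695  3.23897724] [-0.19084051  1.32896304 -0.00922814]
```

View pics/w3.png

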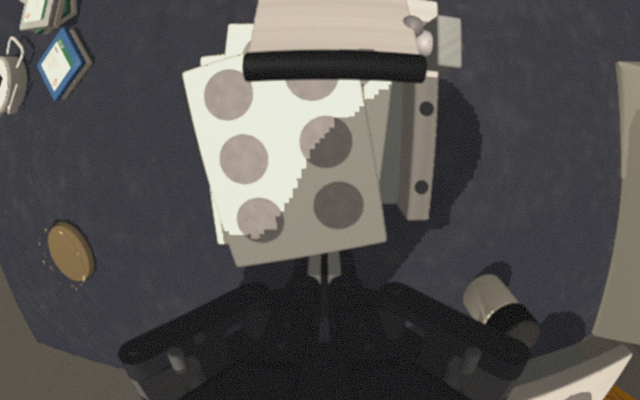

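Emit:
carry_out --plan '[{"hand":0,"xyz":[0,0,-0.001],"turn":0},{"hand":0,"xyz":[0,0,-0.002],"turn":0},{"hand":0,"xyz":[0,0,-0.003],"turn":0},{"hand":0,"xyz":[0,0,-0.004],"turn":0},{"hand":0,"xyz":[0,0,-0.004],"turn":0}]'

```text
clock: 5.05
position: [393.5, 296.8, 43.2]
ee_rot: [-0.706, 0.013, 0.708, 0.012]
contact_force: [-7.2, -1.4, 5.2]
gripper_width: -0.1
```

Run:
```python
from h import *
s=arm.read_state()
print(s["clock"],s["position"],s["contact_force"],s["wrist_torque"])
w=cam("wrist"); crop(w,170,470,0,290,2,"w4.png")
```

```text
5.05 [393.4935718  296.77721292  43.19367438] [-7.17920101 -1.40409171  5.21184212] [-0.26395075  1.91004169 -0.00220511]
```

View pics/w4.png

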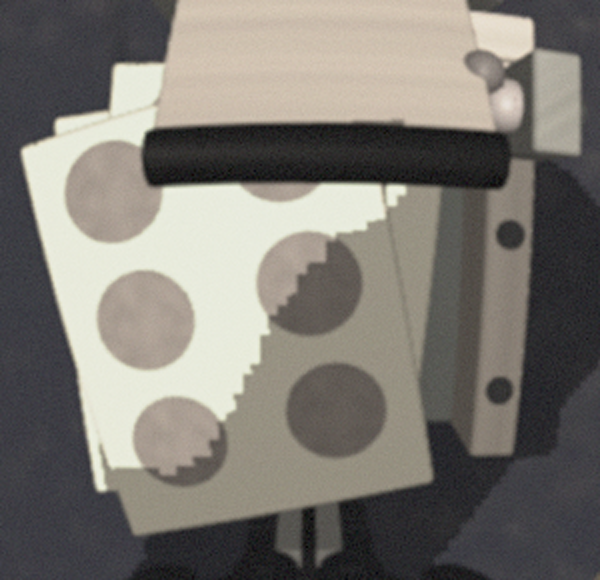

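```bash
cat >> h.py <<'E'
O=np.array([454,296.]);psi=-0.035
def J(X): 
    c,s=np.cos(psi),np.sin(psi); d=np.array(X[:2])-O; return np.array([c*d[0]+s*d[1],-s*d[0]+c*d[1]]).round(1)
E
python3 - <<'E'
from h import *
w=cam("wrist")
P=lambda a,b,z: J(onz(w,170+a/2,b/2,z))
for n,a,b,z in [("rf in near",472,455,50),("rf out near",514,455,50),("hous nr L",535,155,70),("hous nr R",581,155,70),("p3 nl",135,535,48),("p3 nr",433,482,48),("p3 fl",22,150,48),("p2 nl",103,490,42),("p2 fl",57,120,42),("p1 fl",113,65,36),("p? r edge a",440,185,42),("p? r edge b",420,370,42)]: print(n,P(a,b,z))
print(J(arm.read_state()["position"]))
E
```

```text
rf in near [-35.6 -36.4]
rf out near [-35.8 -46. ]
hous nr L [ 25.4 -38.3]
hous nr R [ 26.3 -46.7]
p3 nl [-56.7  38.7]
p3 nr [-42.7 -28.7]
p3 fl [29.9 57.1]
p2 nl [-48.2  47.2]
p2 fl [36.2 51.5]
p1 fl [48.4 40.8]
p? r edge a [ 20.3 -28.3]
p? r edge b [-19.  -25.4]
[-60.5  -1.3]
```

Emit:
carry_out --plan '[{"hand":0,"xyz":[0,0,0.01],"turn":0},{"hand":0,"xyz":[-0.04,0,0.02],"turn":0},{"hand":0,"xyz":[-0.08,-0.005,0.01],"turn":10},{"hand":0,"xyz":[-0.08,-0.015,0],"turn":20},{"hand":0,"xyz":[-0.08,-0.025,-0.01],"turn":30},{"hand":0,"xyz":[-0.08,-0.035,-0.02],"turn":40},{"hand":0,"xyz":[-0.08,-0.045,-0.035],"turn":50},{"hand":0,"xyz":[-0.08,-0.055,-0.045],"turn":60},{"hand":0,"xyz":[-0.08,-0.065,-0.055],"turn":70},{"hand":0,"xyz":[-0.08,-0.077,-0.065],"turn":80},{"hand":0,"xyz":[-0.08,-0.077,-0.0724],"turn":90},{"hand":0,"xyz":[-0.08,-0.077,-0.0724],"turn":90}]'

```text
clock: 6.65
position: [470.1, 372.7, 123.1]
ee_rot: [-0.492, 0.508, 0.492, 0.509]
contact_force: [-0.7, -0.5, 0.8]
gripper_width: -0.1
```

Run:
```python
from h import *
from scipy.spatial.transform import Rotation as Ro
s=arm.read_state(); R=Ro.from_quat(s["ee_rot"]).as_matrix(); print(R.round(3))
print(s["clock"],s["position"],J(s["position"]),s["contact_force"],s["wrist_torque"],s["joints"].round(2))
w=cam("wrist"); cv2.imwrite("pics/w5.png",w["img"])
```

```text
[[ 0.001 -0.999  0.033]
 [ 0.001  0.033  0.999]
 [-1.    -0.001  0.001]]
6.65 [470.07295241 372.69381744 123.07191839] [13.4 77.2] [-0.69389126 -0.51450076  0.8282321 ] [-0.01521811  0.05838159 -0.01489115] [ 0.94  0.46 -0.22  0.   -0.89 -0.97]
```

View pics/w5.png

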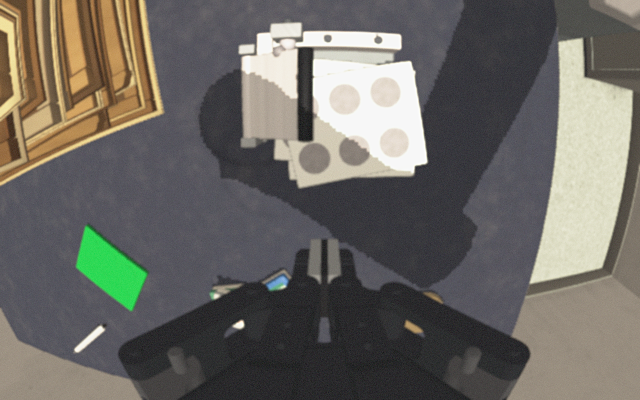

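Emit:
carry_out --plan '[{"hand":0,"xyz":[0.03,0,0],"turn":0},{"hand":0,"xyz":[0.06,0,0],"turn":0},{"hand":0,"xyz":[0.081,0,0],"turn":0},{"hand":0,"xyz":[0.081,0,-0.004],"turn":0},{"hand":0,"xyz":[0.081,0,-0.008],"turn":0},{"hand":0,"xyz":[0.081,0,-0.011],"turn":0},{"hand":0,"xyz":[0.081,0,-0.014],"turn":0},{"hand":0,"xyz":[0.081,0,-0.017],"turn":0},{"hand":0,"xyz":[0.081,0,-0.02],"turn":0},{"hand":0,"xyz":[0.081,0,-0.022],"turn":0},{"hand":0,"xyz":[0.081,0,-0.022],"turn":0}]'

```text
clock: 8.07
position: [469.8, 351.5, 43.2]
ee_rot: [-0.491, 0.507, 0.491, 0.51]
contact_force: [0.8, 6.3, 3.6]
gripper_width: 0.3
```

Run:
```python
from h import *
s=arm.read_state()
print(s["clock"],s["position"],J(s["position"]),s["contact_force"],s["wrist_torque"])
w=cam("wrist"); cv2.imwrite("pics/w6.png",w["img"])
```

```text
8.075 [469.76600329 351.54119251  43.19400361] [13.8 56.1] [0.76767016 6.3415672  3.60365913] [ 1.37561106 -0.25434258  0.02078981]
```

View pics/w6.png

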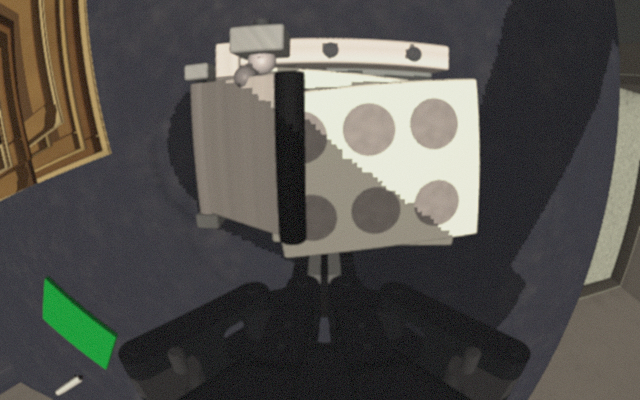

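Run:
```python
from h import *
w=cam("wrist"); crop(w,180,490,20,260,2.5,"w6c.png")
for n,u,v,z in [("p3 nr",479,79,48),("p3 nl",478,234,48),("p3 fl",285,257,48),("p? nl",452,243,42),("fence in near",446,66,50),("hous",230,52,70)]: print(n,J(onz(w,u,v,z)))
```

```text
p3 nr [-50.7 -33.8]
p3 nl [-58.6  35.7]
p3 fl [30.7 45.6]
p? nl [-48.4  42.8]
fence in near [-34.6 -37.2]
hous [ 43.5 -38.2]
```

View pics/w6c.png

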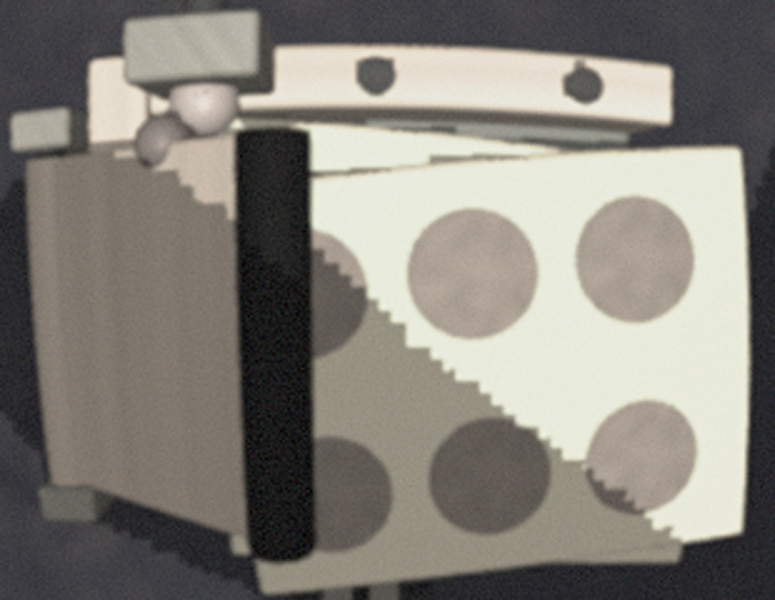

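Emit:
carry_out --plan '[{"hand":0,"xyz":[0,0,-0.001],"turn":0},{"hand":0,"xyz":[0,0,-0.002],"turn":0},{"hand":0,"xyz":[0,0,-0.003],"turn":0},{"hand":0,"xyz":[0,0,-0.004],"turn":0},{"hand":0,"xyz":[0,0,-0.005],"turn":0},{"hand":0,"xyz":[0,0,-0.005],"turn":0}]'

```text
clock: 8.93
position: [469.1, 345.9, 42.7]
ee_rot: [-0.491, 0.508, 0.491, 0.509]
contact_force: [1.1, 4.9, 3.5]
gripper_width: -0.4
```

Run:
```python
from h import *
s=arm.read_state()
print(s["clock"],s["position"],J(s["position"]),s["contact_force"],s["wrist_torque"])
w=cam("wrist"); crop(w,180,490,20,260,2.5,"w7.png")
```

```text
8.925 [469.12887957 345.8680787   42.68046528] [13.4 50.4] [1.06908318 4.92189087 3.47160542] [ 1.36309374 -0.16517334 -0.03151269]
```

View pics/w7.png

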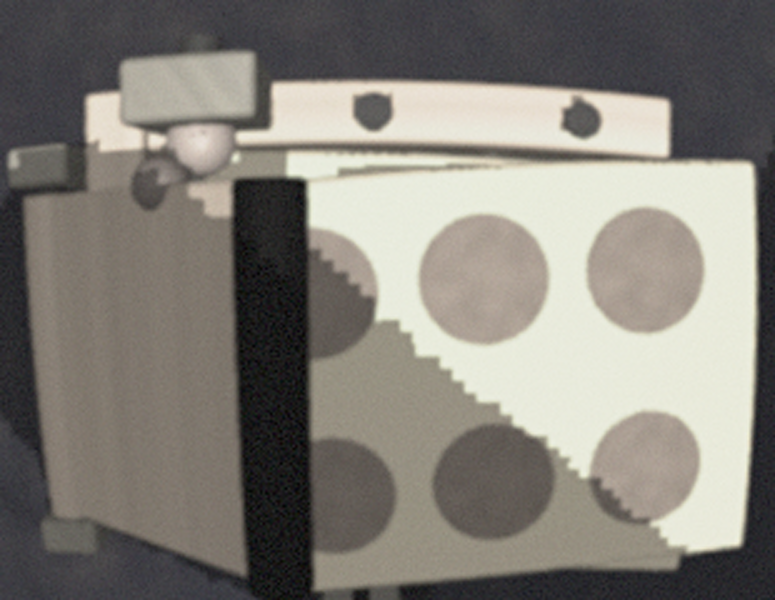

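Emit:
carry_out --plan '[{"hand":0,"xyz":[0,0,-0.001],"turn":0},{"hand":0,"xyz":[0,0,-0.002],"turn":0},{"hand":0,"xyz":[0,0,-0.003],"turn":0},{"hand":0,"xyz":[0,0,-0.004],"turn":0},{"hand":0,"xyz":[0,0,-0.004],"turn":0}]'

```text
clock: 9.6
position: [469.3, 342.5, 42.7]
ee_rot: [-0.491, 0.507, 0.491, 0.51]
contact_force: [0.5, 5.8, 3.3]
gripper_width: 0.2
```

Run:
```python
from h import *
s=arm.read_state()
print(s["clock"],s["position"],J(s["position"]),s["contact_force"],s["wrist_torque"])
w=cam("wrist"); crop(w,180,490,20,260,2.5,"w8.png")
```

```text
9.6 [469.25292274 342.45338528  42.69184011] [13.6 47. ] [0.49917797 5.83637634 3.28314188] [ 1.69069427e+00 -2.74120825e-01  1.08195756e-03]
```

View pics/w8.png

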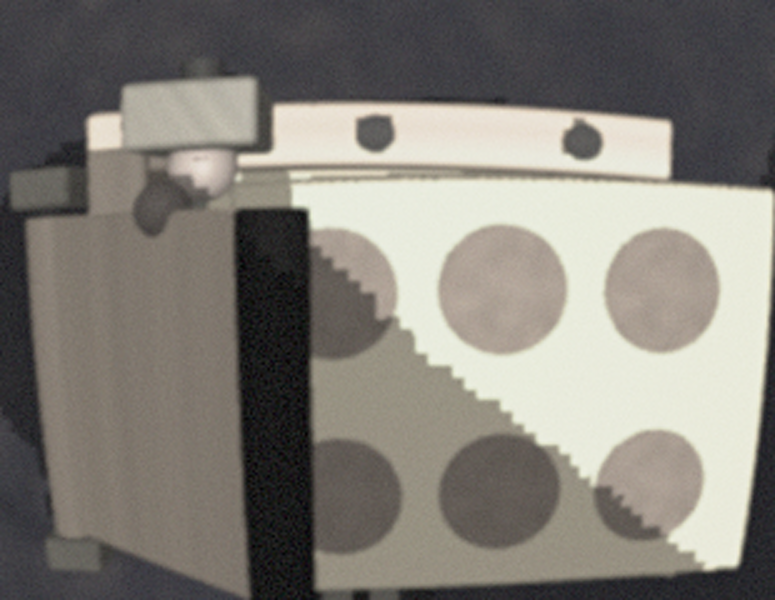

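Emit:
carry_out --plan '[{"hand":0,"xyz":[0,0,-0.001],"turn":0},{"hand":0,"xyz":[0,0,-0.002],"turn":0},{"hand":0,"xyz":[0,0,-0.002],"turn":0}]'

```text
clock: 10.02
position: [469.3, 342.0, 42.8]
ee_rot: [-0.491, 0.506, 0.492, 0.511]
contact_force: [-0.5, 10.3, 2.1]
gripper_width: 0.1
```

Run:
```python
from h import *
s=arm.read_state()
print(s["clock"],s["position"],J(s["position"]),s["contact_force"],s["wrist_torque"])
w=cam("wrist"); crop(w,180,490,20,260,2.5,"w9.png")
```

```text
10.025 [469.28807161 342.01970179  42.77917337] [13.7 46.5] [-0.46431964 10.27283681  2.12005723] [ 2.8306154   0.21047025 -0.03039694]
```

View pics/w9.png

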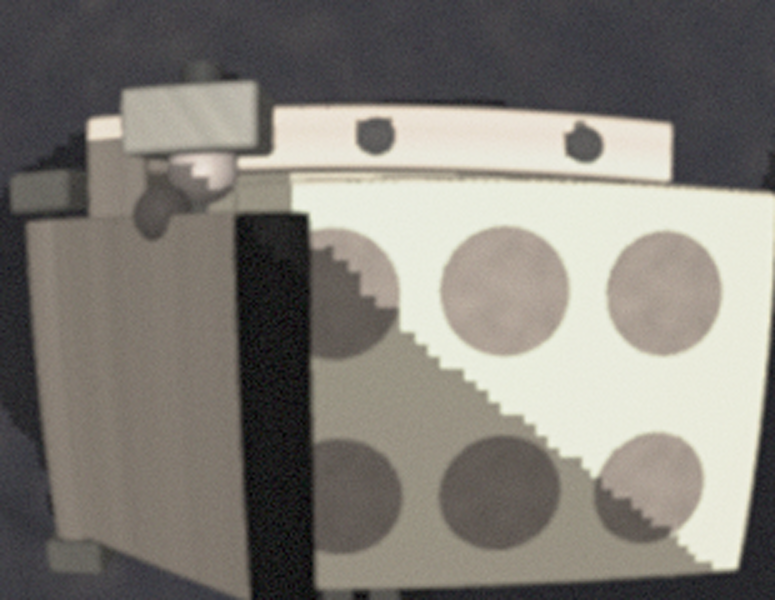

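Emit:
carry_out --plan '[{"hand":0,"xyz":[0,0,0.015],"turn":0},{"hand":0,"xyz":[-0.04,0,0.025],"turn":0},{"hand":0,"xyz":[-0.075,0.01,0.025],"turn":-10},{"hand":0,"xyz":[-0.08,0.025,0.025],"turn":-20},{"hand":0,"xyz":[-0.08,0.04,0.02],"turn":-30},{"hand":0,"xyz":[-0.08,0.055,0.01],"turn":-40},{"hand":0,"xyz":[-0.08,0.07,0],"turn":-50},{"hand":0,"xyz":[-0.08,0.085,-0.015],"turn":-60},{"hand":0,"xyz":[-0.08,0.1,-0.03],"turn":-70},{"hand":0,"xyz":[-0.08,0.1085,-0.04],"turn":-80},{"hand":0,"xyz":[-0.08,0.1085,-0.0466],"turn":-90},{"hand":0,"xyz":[-0.08,0.1085,-0.0466],"turn":-90}]'

```text
clock: 11.58
position: [357.3, 294.3, 121.2]
ee_rot: [-0.706, 0.015, 0.708, 0.012]
contact_force: [0.6, 0.5, -0.9]
gripper_width: -0.1
```

Run:
```python
from h import *
from scipy.spatial.transform import Rotation as Ro
s=arm.read_state(); R=Ro.from_quat(s["ee_rot"]).as_matrix(); print(R.round(3))
print(s["clock"],s["position"],J(s["position"]),s["contact_force"],s["wrist_torque"])
w=cam("wrist"); crop(w,180,490,20,260,2.5,"w10.png")
```

```text
[[-0.003 -0.038 -0.999]
 [-0.005 -0.999  0.038]
 [-1.     0.005  0.003]]
11.575 [357.3342951  294.33245371 121.196618  ] [-96.5  -5. ] [ 0.56931164  0.45918739 -0.92490864] [ 0.05459915  0.03364027 -0.04539819]
```

View pics/w10.png

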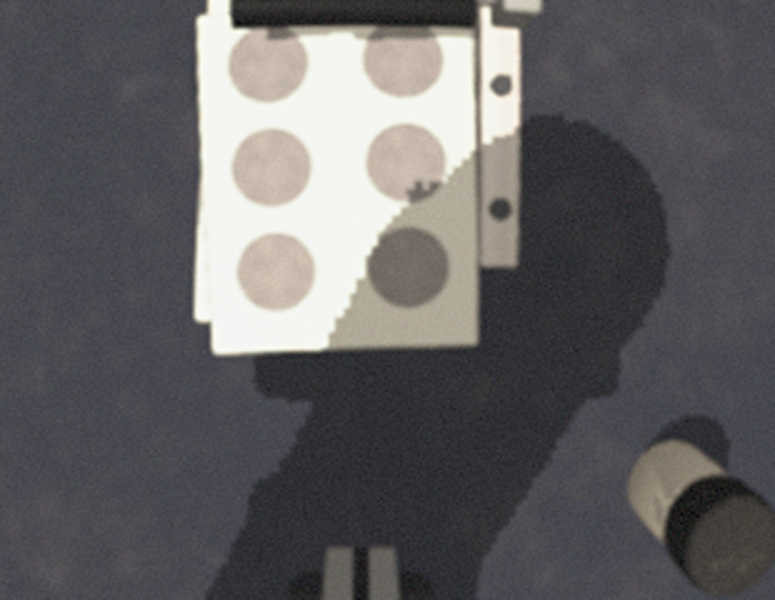

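Emit:
carry_out --plan '[{"hand":0,"xyz":[0.03,-0.007,0],"turn":0},{"hand":0,"xyz":[0.06,-0.007,0],"turn":0},{"hand":0,"xyz":[0.079,-0.007,0],"turn":0},{"hand":0,"xyz":[0.079,-0.007,-0.006],"turn":0},{"hand":0,"xyz":[0.079,-0.007,-0.012],"turn":0},{"hand":0,"xyz":[0.079,-0.007,-0.016],"turn":0},{"hand":0,"xyz":[0.079,-0.007,-0.02],"turn":0},{"hand":0,"xyz":[0.079,-0.007,-0.024],"turn":0},{"hand":0,"xyz":[0.079,-0.007,-0.028],"turn":0},{"hand":0,"xyz":[0.079,-0.007,-0.031],"turn":0},{"hand":0,"xyz":[0.079,-0.007,-0.034],"turn":0},{"hand":0,"xyz":[0.079,-0.007,-0.034],"turn":0}]'

```text
clock: 13.12
position: [392.8, 302.3, 43.3]
ee_rot: [0.707, -0.012, -0.707, -0.012]
contact_force: [-0.7, -0.2, 0.5]
gripper_width: 0.1
```

Run:
```python
from h import *
s=arm.read_state()
print(s["clock"],s["position"],J(s["position"]),s["contact_force"],s["wrist_torque"])
w=cam("wrist"); crop(w,180,490,20,260,2.5,"w11.png")
```

```text
13.125 [392.80930271 302.32751353  43.30448206] [-61.4   4.2] [-0.67984314 -0.20111943  0.48345871] [0.08518921 0.17464724 0.0095093 ]
```

View pics/w11.png

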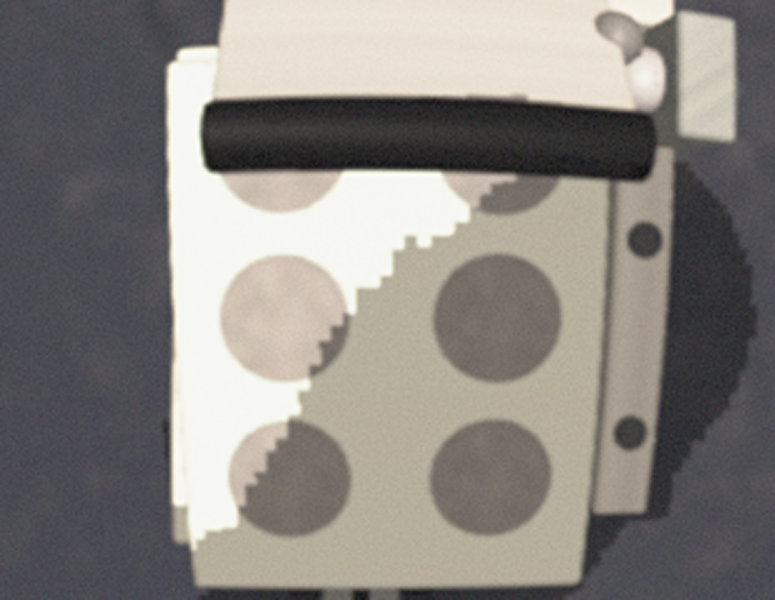

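Emit:
carry_out --plan '[{"hand":0,"xyz":[0,0,-0.001],"turn":0},{"hand":0,"xyz":[0,0,-0.002],"turn":0},{"hand":0,"xyz":[0,0,-0.003],"turn":0},{"hand":0,"xyz":[0,0,-0.004],"turn":0},{"hand":0,"xyz":[0,0,-0.005],"turn":0},{"hand":0,"xyz":[0,0,-0.006],"turn":0},{"hand":0,"xyz":[0,0,-0.006],"turn":0}]'

```text
clock: 14.05
position: [398.3, 301.7, 43.2]
ee_rot: [-0.707, 0.013, 0.707, 0.012]
contact_force: [-5.7, 0.5, 1.9]
gripper_width: -0.1
```

Run:
```python
from h import *
s=arm.read_state()
print(s["clock"],s["position"],J(s["position"]),s["contact_force"],s["wrist_torque"])
w=cam("wrist"); crop(w,180,490,20,260,2.5,"w12.png")
```

```text
14.05 [398.29031792 301.74704618  43.23805289] [-55.9   3.8] [-5.69819605  0.50610267  1.91668427] [ 0.13383859  1.39867854 -0.02707999]
```

View pics/w12.png

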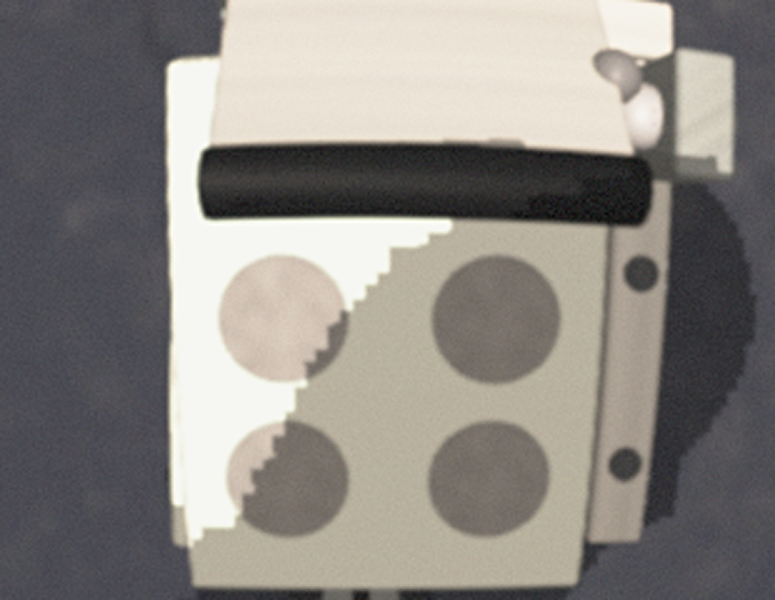

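Emit:
carry_out --plan '[{"hand":0,"xyz":[0,0,-0.001],"turn":0},{"hand":0,"xyz":[0,0,-0.0015],"turn":0},{"hand":0,"xyz":[0,0,-0.0015],"turn":0}]'

```text
clock: 14.48
position: [398.7, 301.5, 43.2]
ee_rot: [-0.706, 0.013, 0.708, 0.012]
contact_force: [-9.9, 1.8, 5.4]
gripper_width: 0.2
```

Run:
```python
from h import *
s=arm.read_state()
print(s["clock"],s["position"],J(s["position"]),s["contact_force"],s["wrist_torque"])
w=cam("wrist"); crop(w,180,490,20,260,2.5,"w13.png")
P=lambda a,b,z: J(onz(w,180+a/2.5,20+b/2.5,z))
print(P(190,585,48),P(578,585,48),P(606,225,48),P(167,60,48),P(175,545,42),P(168,60,42))
print(P(588,543,50),P(640,543,50), P(675,175,70),P(735,173,70))
```

```text
14.475 [398.67707907 301.49107923  43.18626972] [-55.5   3.6] [-9.91200502  1.77243751  5.4303812 ] [ 0.58502358  2.93599269 -0.03005791]
[-44.2  34. ] [-44.6 -36. ] [ 18.8 -35.6] [44.9 33.4] [-39.1  37.6] [46.1 34.7]
[-35.3 -36.2] [-35.6 -46.1] [ 26.6 -38.1] [ 27.8 -47.2]
```

View pics/w13.png

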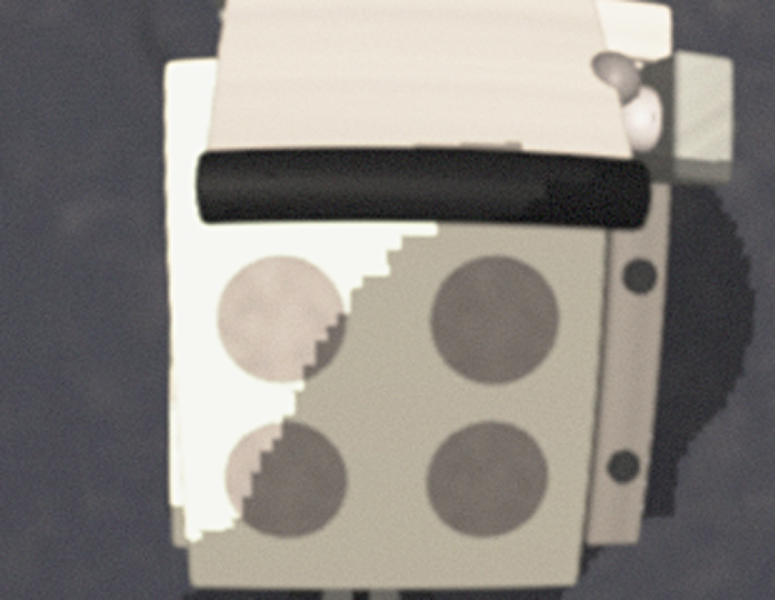

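Emit:
carry_out --plan '[{"hand":0,"xyz":[0,0,0.01],"turn":0},{"hand":0,"xyz":[-0.04,0,0.02],"turn":0},{"hand":0,"xyz":[-0.07,-0.005,0.015],"turn":10},{"hand":0,"xyz":[-0.07,-0.015,0.01],"turn":20},{"hand":0,"xyz":[-0.07,-0.025,0.005],"turn":30},{"hand":0,"xyz":[-0.07,-0.035,0],"turn":40},{"hand":0,"xyz":[-0.07,-0.045,-0.01],"turn":50},{"hand":0,"xyz":[-0.07,-0.055,-0.02],"turn":60},{"hand":0,"xyz":[-0.07,-0.0615,-0.03],"turn":70},{"hand":0,"xyz":[-0.07,-0.0615,-0.0354],"turn":80},{"hand":0,"xyz":[-0.07,-0.0615,-0.0354],"turn":90},{"hand":0,"xyz":[-0.07,-0.0615,-0.0354],"turn":90}]'

```text
clock: 16.02
position: [438.1, 362.3, 113.2]
ee_rot: [-0.492, 0.508, 0.492, 0.508]
contact_force: [-0.1, -0.1, -0.0]
gripper_width: 0.1
```

Run:
```python
from h import *
s=arm.read_state()
print(s["clock"],s["position"],J(s["position"]),s["contact_force"],s["wrist_torque"])
w=cam("wrist"); crop(w,160,490,0,260,2.3,"w14.png")
```

```text
16.025 [438.0789559  362.32487528 113.24878603] [-18.2  65.7] [-0.11449306 -0.0659774  -0.02735036] [-0.01791328  0.00065025  0.01684303]
```

View pics/w14.png

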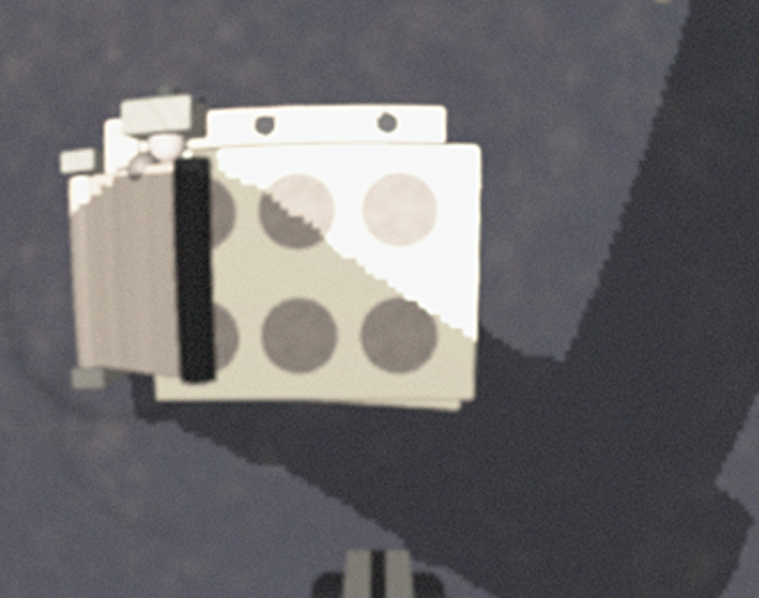

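Emit:
carry_out --plan '[{"hand":0,"xyz":[0.03,0,0],"turn":0},{"hand":0,"xyz":[0.06,0,0],"turn":0},{"hand":0,"xyz":[0.071,0,0],"turn":0},{"hand":0,"xyz":[0.071,0,-0.004],"turn":0},{"hand":0,"xyz":[0.071,0,-0.008],"turn":0},{"hand":0,"xyz":[0.071,0,-0.011],"turn":0},{"hand":0,"xyz":[0.071,0,-0.014],"turn":0},{"hand":0,"xyz":[0.071,0,-0.016],"turn":0},{"hand":0,"xyz":[0.071,0,-0.018],"turn":0},{"hand":0,"xyz":[0.071,0,-0.019],"turn":0},{"hand":0,"xyz":[0.071,0,-0.019],"turn":0}]'

```text
clock: 17.45
position: [437.2, 343.9, 42.6]
ee_rot: [-0.491, 0.508, 0.491, 0.509]
contact_force: [-1.4, 2.5, 1.8]
gripper_width: -0.4
```

Run:
```python
from h import *
s=arm.read_state()
print(s["clock"],s["position"],J(s["position"]),s["contact_force"],s["wrist_torque"])
w=cam("wrist"); crop(w,160,490,0,260,2.3,"w15.png")
```

```text
17.45 [437.23902887 343.85882714  42.56786227] [-18.4  47.2] [-1.43799804  2.48116505  1.82685815] [ 0.7330495   0.41529017 -0.02630751]
```

View pics/w15.png

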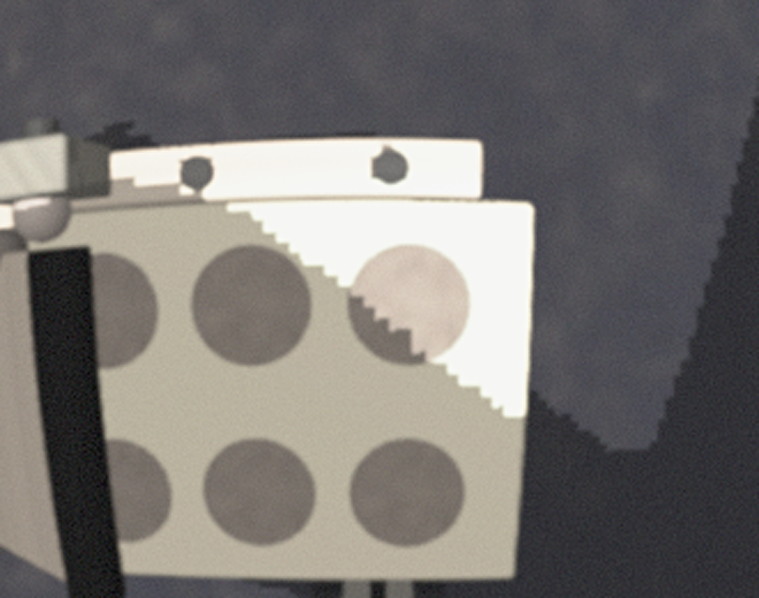

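Emit:
carry_out --plan '[{"hand":0,"xyz":[0,0,-0.001],"turn":0},{"hand":0,"xyz":[0,0,-0.002],"turn":0},{"hand":0,"xyz":[0,0,-0.003],"turn":0},{"hand":0,"xyz":[0,0,-0.003],"turn":0}]'

```text
clock: 18.0
position: [437.2, 341.8, 42.5]
ee_rot: [-0.491, 0.507, 0.492, 0.51]
contact_force: [-3.3, 7.3, 0.0]
gripper_width: 0.1
```

Run:
```python
from h import *
s=arm.read_state()
print(s["clock"],s["position"],J(s["position"]),s["contact_force"],s["wrist_torque"])
w=cam("wrist"); crop(w,160,490,0,260,2.3,"w16.png")
```

```text
18.0 [437.15279445 341.76696974  42.45061167] [-18.4  45.1] [-3.2566516   7.34208724  0.02483643] [1.86465536 0.85724031 0.00743045]
```

View pics/w16.png

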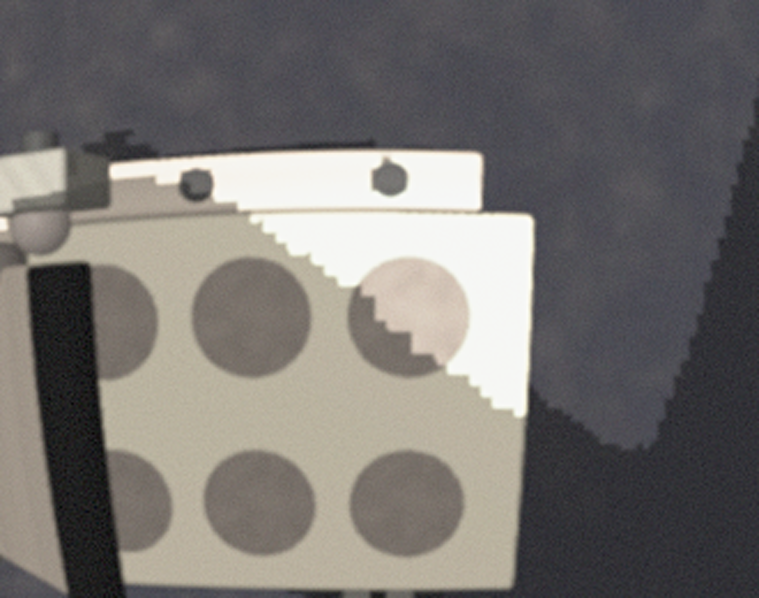

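Emit:
carry_out --plan '[{"hand":0,"xyz":[0,0,-0.001],"turn":0},{"hand":0,"xyz":[0,0,-0.0015],"turn":0},{"hand":0,"xyz":[0,0,-0.0015],"turn":0}]'

```text
clock: 18.42
position: [437.3, 341.7, 42.6]
ee_rot: [-0.491, 0.506, 0.492, 0.51]
contact_force: [-4.9, 9.9, -0.4]
gripper_width: -0.0
```

Run:
```python
from h import *
s=arm.read_state()
print(s["clock"],s["position"],J(s["position"]),s["contact_force"],s["wrist_torque"])
w=cam("wrist")
print("fence", J(onz(w,160+482/2.3,210/2.3,50)),J(onz(w,160+210/2.3,207/2.3,50)))
```

```text
18.425 [437.259157   341.722803    42.59976622] [-18.3  45.1] [-4.87750209  9.93040593 -0.44258497] [ 2.74673612  1.30806645 -0.02051002]
fence [-35.8 -35.9] [  8.9 -36.9]
```

Emit:
carry_out --plan '[{"hand":0,"xyz":[0,0,0.01],"turn":0},{"hand":0,"xyz":[-0.04,0,0.02],"turn":0},{"hand":0,"xyz":[-0.07,0.005,0.02],"turn":-10},{"hand":0,"xyz":[-0.07,0.015,0.015],"turn":-20},{"hand":0,"xyz":[-0.07,0.025,0.01],"turn":-30},{"hand":0,"xyz":[-0.07,0.035,0],"turn":-40},{"hand":0,"xyz":[-0.07,0.045,-0.01],"turn":-50},{"hand":0,"xyz":[-0.07,0.055,-0.02],"turn":-60},{"hand":0,"xyz":[-0.07,0.0616,-0.03],"turn":-70},{"hand":0,"xyz":[-0.07,0.0616,-0.041],"turn":-80},{"hand":0,"xyz":[-0.07,0.0616,-0.041],"turn":-90},{"hand":0,"xyz":[-0.07,0.0616,-0.041],"turn":-90}]'

```text
clock: 19.98
position: [373.7, 298.9, 111.9]
ee_rot: [-0.707, 0.014, 0.707, 0.012]
contact_force: [0.8, 0.2, 0.4]
gripper_width: 0.1
```

Run:
```python
from h import *
s=arm.read_state()
print(s["clock"],s["position"],J(s["position"]),s["contact_force"],s["wrist_torque"])
w=cam("wrist"); crop(w,190,450,0,240,2.5,"w17.png")
```

```text
19.975 [373.73937179 298.89934364 111.94937135] [-80.3   0.1] [0.81158699 0.17634328 0.36607352] [0.00532469 0.03594484 0.00155262]
```

View pics/w17.png

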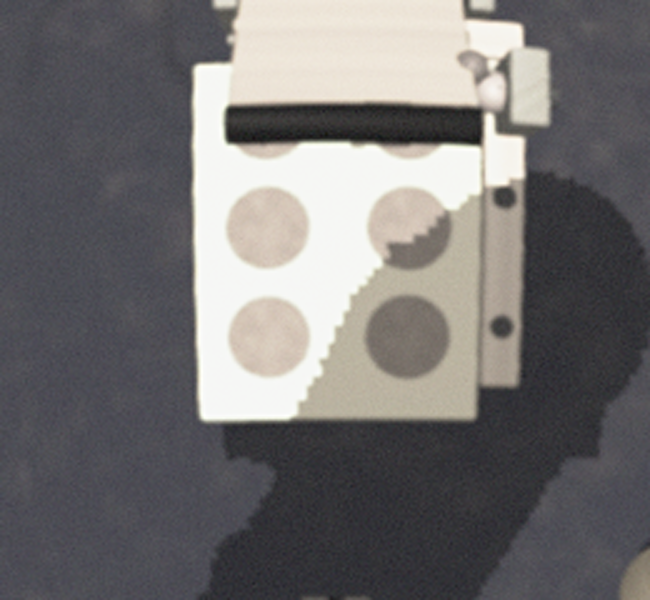

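Emit:
carry_out --plan '[{"hand":0,"xyz":[0.03,0,0],"turn":0},{"hand":0,"xyz":[0.06,0,0],"turn":0},{"hand":0,"xyz":[0.07,0,0],"turn":0},{"hand":0,"xyz":[0.07,0,-0.005],"turn":0},{"hand":0,"xyz":[0.07,0,-0.01],"turn":0},{"hand":0,"xyz":[0.07,0,-0.014],"turn":0},{"hand":0,"xyz":[0.07,0,-0.018],"turn":0},{"hand":0,"xyz":[0.07,0,-0.021],"turn":0},{"hand":0,"xyz":[0.07,0,-0.023],"turn":0},{"hand":0,"xyz":[0.07,0,-0.025],"turn":0},{"hand":0,"xyz":[0.07,0,-0.026],"turn":0},{"hand":0,"xyz":[0.07,0,-0.026],"turn":0}]'

```text
clock: 21.52
position: [399.7, 299.0, 42.3]
ee_rot: [-0.707, 0.012, 0.707, 0.012]
contact_force: [-0.5, -0.1, -0.5]
gripper_width: 0.4
```

Run:
```python
from h import *
s=arm.read_state()
print(s["clock"],s["position"],J(s["position"]),s["contact_force"],s["wrist_torque"])
w=cam("wrist"); crop(w,180,490,20,260,2.5,"w18.png")
```

```text
21.525 [399.73515696 298.98143821  42.27079137] [-54.3   1.1] [-0.5075295  -0.0579626  -0.47328553] [ 0.02845368  0.25729504 -0.01978795]
```

View pics/w18.png

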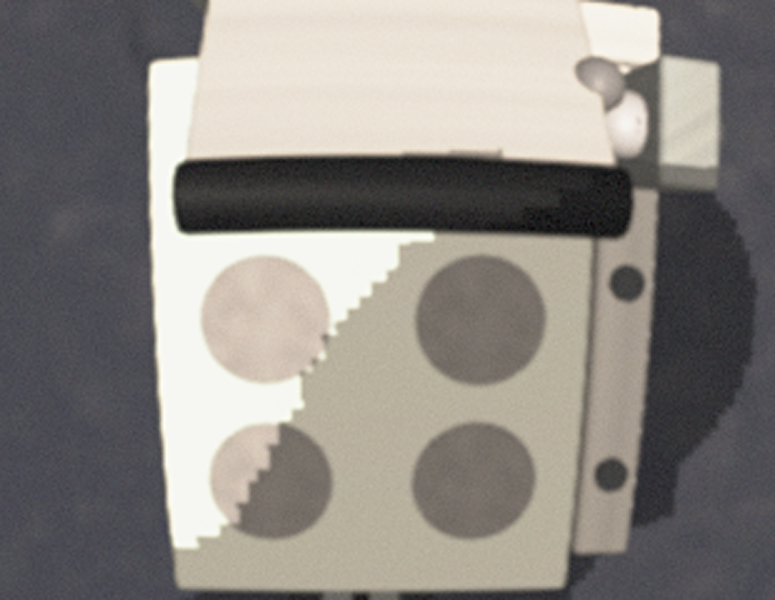

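Emit:
carry_out --plan '[{"hand":0,"xyz":[0,0,-0.001],"turn":0},{"hand":0,"xyz":[0,0,-0.002],"turn":0},{"hand":0,"xyz":[0,0,-0.003],"turn":0},{"hand":0,"xyz":[0,0,-0.003],"turn":0}]'

```text
clock: 22.08
position: [399.9, 298.8, 42.3]
ee_rot: [-0.705, 0.013, 0.709, 0.012]
contact_force: [-16.1, 5.8, 7.2]
gripper_width: 0.2
```

Run:
```python
from h import *
s=arm.read_state()
print(s["clock"],s["position"],J(s["position"]),s["contact_force"],s["wrist_torque"])
w=cam("wrist"); crop(w,180,490,20,260,2.5,"w19.png")
```

```text
22.075 [399.91759662 298.84618795  42.27806832] [-54.1   1. ] [-16.10588596   5.79353568   7.19469163] [ 1.53910802  4.3453508  -0.00900119]
```

View pics/w19.png

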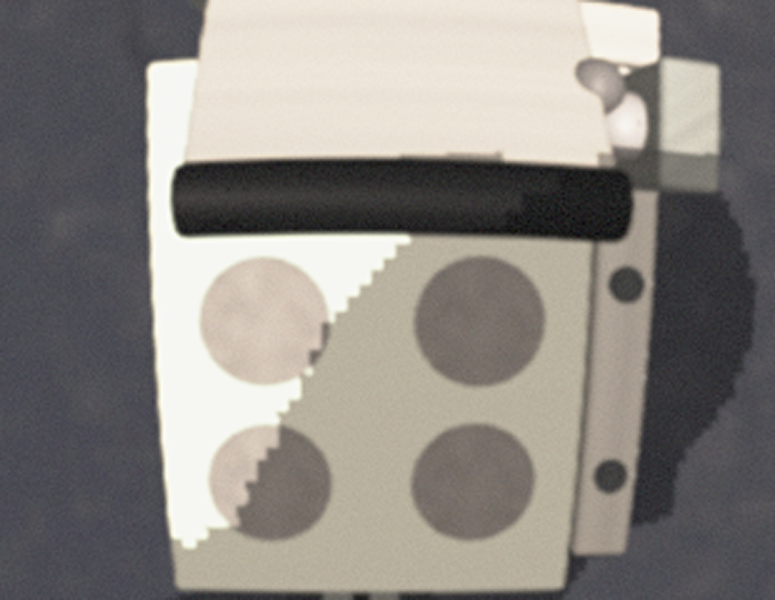

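Emit:
carry_out --plan '[{"hand":0,"xyz":[0,0,0.01],"turn":0},{"hand":0,"xyz":[-0.05,0,0.02],"turn":0},{"hand":0,"xyz":[-0.1,0,0.01],"turn":-10},{"hand":0,"xyz":[-0.11,0,0],"turn":-20},{"hand":0,"xyz":[-0.11,0,-0.01],"turn":-30},{"hand":0,"xyz":[-0.11,0,-0.02],"turn":-40},{"hand":0,"xyz":[-0.11,0,-0.03],"turn":-50},{"hand":0,"xyz":[-0.11,0.002,-0.04],"turn":-60},{"hand":0,"xyz":[-0.11,0.002,-0.048],"turn":-70},{"hand":0,"xyz":[-0.11,0.002,-0.048],"turn":-80},{"hand":0,"xyz":[-0.11,0.002,-0.048],"turn":-90},{"hand":0,"xyz":[-0.11,0.002,-0.048],"turn":-90}]'

```text
clock: 23.62
position: [450.8, 295.1, 152.2]
ee_rot: [-0.509, -0.491, 0.509, -0.491]
contact_force: [0.5, -0.2, 0.0]
gripper_width: 0.1
```

```bash
sed -i 's/O=np.array(\[454,296.\])/O=np.array([455.5,295.])/' h.py
python3 - <<'E'
from h import *
s=arm.read_state()
print(s["clock"],s["position"],J(s["position"]),s["contact_force"],s["joints"].round(2))
w=cam("wrist"); cv2.imwrite("pics/w20.png",w["img"])
E
```

```text
23.625 [450.76298145 295.05821172 152.16030347] [-4.7 -0.1] [ 0.52438995 -0.19653608  0.01528784] [ 0.88  0.33 -0.34  0.   -0.9   2.22]
```

View pics/w20.png

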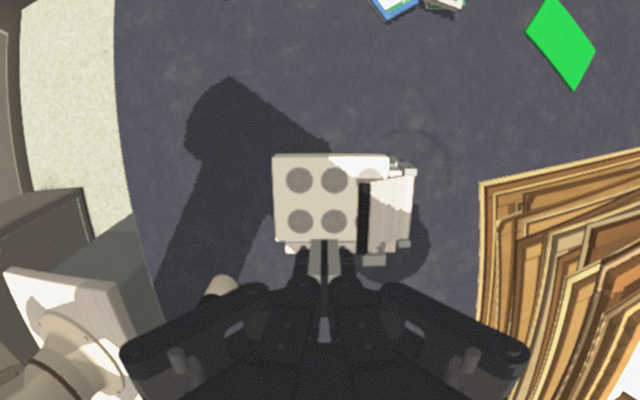

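Run:
```python
from h import *
w=cam("wrist"); crop(w,262,422,140,265,5,"w20c.png")
import numpy as np
def W(x,y,z): 
    c,s=np.cos(psi),np.sin(psi); return [O[0]+c*x-s*y,O[1]+s*x+c*y,z]
for p in [(-45,35,48),(-45,35,30),(45,35,48),(-45,-35,48)]:
    u,v=proj(w,W(*p)); print(p,((u-262)*5,(v-140)*5))
```

```text
(-45, 35, 48) (np.float64(46.53903226662834), np.float64(88.93793858832282))
(-45, 35, 30) (np.float64(64.65895331405761), np.float64(68.9677731274098))
(45, 35, 48) (np.float64(637.3619694936431), np.float64(87.9711914287418))
(-45, -35, 48) (np.float64(69.9983942762455), np.float64(507.73166066732006))
```

View pics/w20c.png

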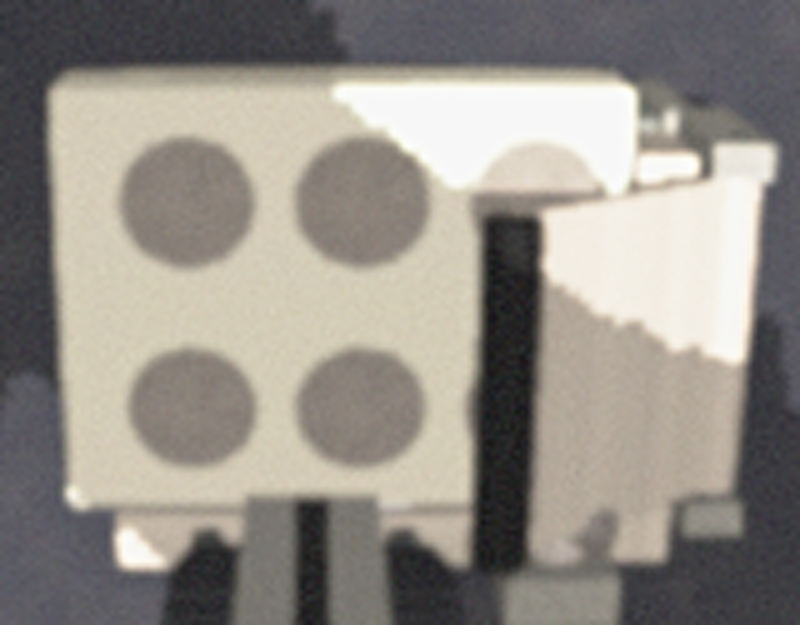

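Emit:
carry_out --plan '[{"hand":0,"xyz":[0,0.012,0.002],"turn":0},{"hand":0,"xyz":[0,0.0225,0.003],"turn":0},{"hand":0,"xyz":[0.02,0.0225,0.003],"turn":0},{"hand":0,"xyz":[0.04,0.0225,0.003],"turn":0},{"hand":0,"xyz":[0.046,0.0225,0.003],"turn":0},{"hand":0,"xyz":[0.046,0.0225,0.003],"turn":0}]'

```text
clock: 24.48
position: [473.6, 291.4, 106.2]
ee_rot: [-0.509, -0.491, 0.509, -0.491]
contact_force: [0.4, -0.5, 0.2]
gripper_width: -0.1
```

Run:
```python
from h import *
s=arm.read_state()
print(s["clock"],s["position"],J(s["position"]),s["contact_force"])
w=cam("wrist"); crop(w,200,450,60,290,2.6,"w21.png")
```

```text
24.475 [473.60544814 291.41494419 106.18112305] [18.2 -2.9] [ 0.37133782 -0.46453614  0.1710478 ]
```

View pics/w21.png

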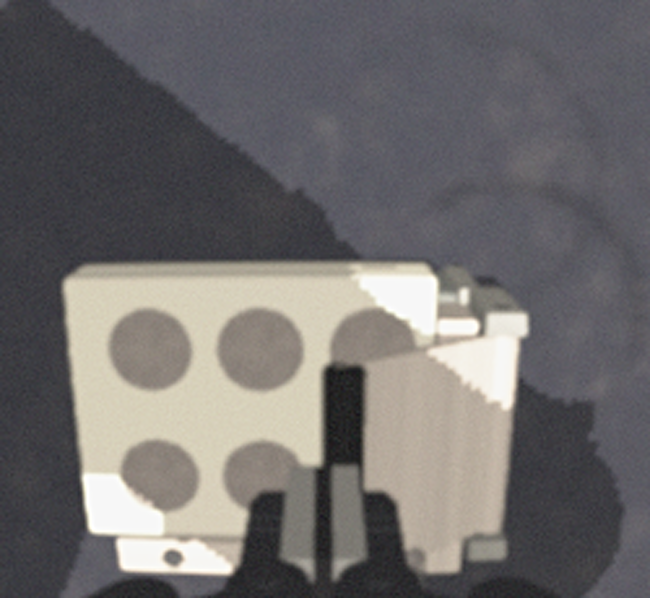

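Emit:
carry_out --plan '[{"hand":0,"xyz":[0.005,0.0015,0],"turn":0},{"hand":0,"xyz":[0.009,0.0015,0],"turn":0},{"hand":0,"xyz":[0.012,0.0015,0],"turn":0},{"hand":0,"xyz":[0.015,0.0015,0],"turn":0},{"hand":0,"xyz":[0.018,0.0015,0],"turn":0},{"hand":0,"xyz":[0.021,0.0015,0],"turn":0},{"hand":0,"xyz":[0.024,0.0015,0],"turn":0},{"hand":0,"xyz":[0.026,0.0015,0],"turn":0},{"hand":0,"xyz":[0.028,0.0015,0],"turn":0},{"hand":0,"xyz":[0.03,0.0015,0],"turn":0},{"hand":0,"xyz":[0.03,0.0015,0],"turn":0}]'

```text
clock: 25.9
position: [474.6, 291.3, 76.2]
ee_rot: [-0.509, -0.491, 0.509, -0.491]
contact_force: [-0.0, 0.1, 0.9]
gripper_width: 0.3
```

Run:
```python
from h import *
s=arm.read_state()
print(s["clock"],s["position"],J(s["position"]),s["contact_force"])
w=cam("wrist"); crop(w,200,450,60,290,2.6,"w22.png")
```

```text
25.9 [474.55792314 291.34650723  76.21740716] [19.2 -3. ] [-0.01968202  0.11294859  0.87965029]
```

View pics/w22.png

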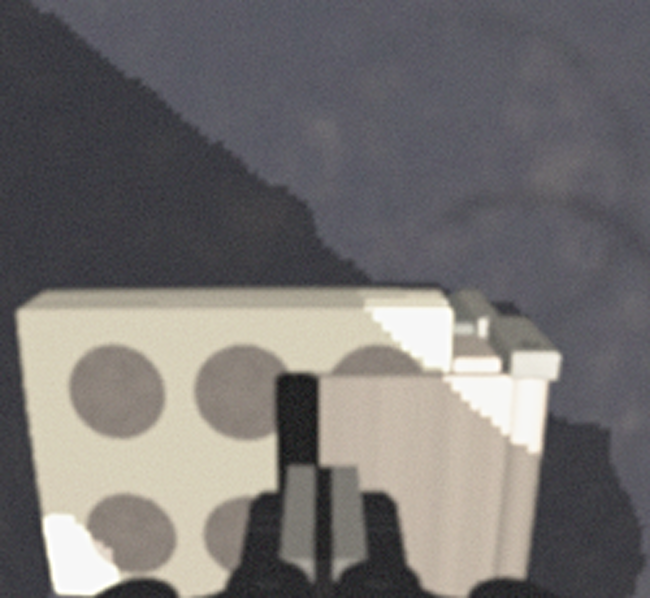

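Emit:
carry_out --plan '[{"hand":0,"xyz":[0.001,0,0],"turn":0},{"hand":0,"xyz":[0.002,0,0],"turn":0},{"hand":0,"xyz":[0.003,0,0],"turn":0},{"hand":0,"xyz":[0.003,0,0],"turn":0}]'

```text
clock: 26.45
position: [474.6, 291.5, 74.9]
ee_rot: [0.508, 0.491, -0.508, 0.492]
contact_force: [-4.5, -1.2, 10.4]
gripper_width: 0.3
```

Run:
```python
from h import *
s=arm.read_state()
print(s["clock"],s["position"],J(s["position"]),s["contact_force"])
```

```text
26.45 [474.58584962 291.46087368  74.90278986] [19.2 -2.9] [-4.54648048 -1.23808961 10.4193145 ]
```

Emit:
carry_out --plan '[{"hand":0,"xyz":[-0.003,0,0],"turn":0},{"hand":0,"xyz":[-0.015,0,0],"turn":0},{"hand":0,"xyz":[-0.045,0,0],"turn":0},{"hand":0,"xyz":[-0.08,0,0],"turn":0},{"hand":0,"xyz":[-0.08,-0.02,0.01],"turn":0},{"hand":0,"xyz":[-0.08,-0.03,0.03],"turn":0},{"hand":0,"xyz":[-0.08,-0.03,0.03],"turn":0}]'

```text
clock: 27.32
position: [443.2, 261.7, 154.0]
ee_rot: [0.509, 0.491, -0.509, 0.491]
contact_force: [-0.2, -0.5, -0.1]
gripper_width: -0.1
```

Run:
```python
from h import *
s=arm.read_state()
print(s["clock"],s["position"],J(s["position"]),s["contact_force"])
w=cam("wrist"); crop(w,200,450,60,290,2.6,"w23.png")
def W(x,y,z): 
    c,s=np.cos(psi),np.sin(psi); return [O[0]+c*x-s*y,O[1]+s*x+c*y,z]
for p in [(-45,35,48),(-45,35,30),(45,35,48),(-45,-35,48),(10,23,58),(18.5,23,80)]:
    u,v=proj(w,W(*p)); print(p,((u-200)*2.6,(v-60)*2.6))
```

```text
27.325 [443.16857309 261.7312578  153.95615614] [-11.2 -33.7] [-0.23235788 -0.54594679 -0.13559371]
(-45, 35, 48) (np.float64(205.16477097538674), np.float64(138.24864568114015))
(-45, 35, 30) (np.float64(213.4592899764886), np.float64(136.03416153447233))
(45, 35, 48) (np.float64(517.0534502287348), np.float64(140.66757378960259))
(-45, -35, 48) (np.float64(212.67001832347503), np.float64(370.3979150021529))
(10, 23, 58) (np.float64(400.3736583970429), np.float64(181.78888305170275))
(18.5, 23, 80) (np.float64(442.5907267052491), np.float64(190.38456570248172))
```

View pics/w23.png

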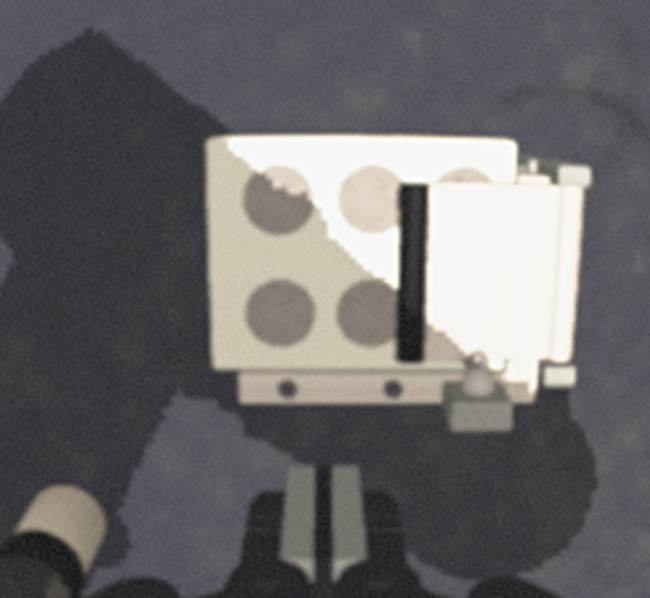

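Emit:
carry_out --plan '[{"hand":0,"xyz":[0,-0.035,0],"turn":0},{"hand":0,"xyz":[0.01,-0.07,-0.005],"turn":0},{"hand":0,"xyz":[0.02,-0.1,-0.01],"turn":0},{"hand":0,"xyz":[0.03,-0.1,-0.014],"turn":0},{"hand":0,"xyz":[0.03,-0.1,-0.014],"turn":0}]'

```text
clock: 28.0
position: [344.8, 280.8, 122.9]
ee_rot: [-0.508, -0.491, 0.509, -0.492]
contact_force: [-0.7, -0.7, 0.3]
gripper_width: 0.0
```

Run:
```python
from h import *
s=arm.read_state()
print(s["clock"],s["position"],J(s["position"]),s["contact_force"])
w=cam("wrist"); crop(w,370,570,70,270,3.7,"w24.png"); cv2.imwrite("pics/w24f.png",w["img"])
```

```text
28.0 [344.77558641 280.82779443 122.92784361] [-110.2  -18. ] [-0.7455602  -0.70049602  0.33251317]
```

View pics/w24.png

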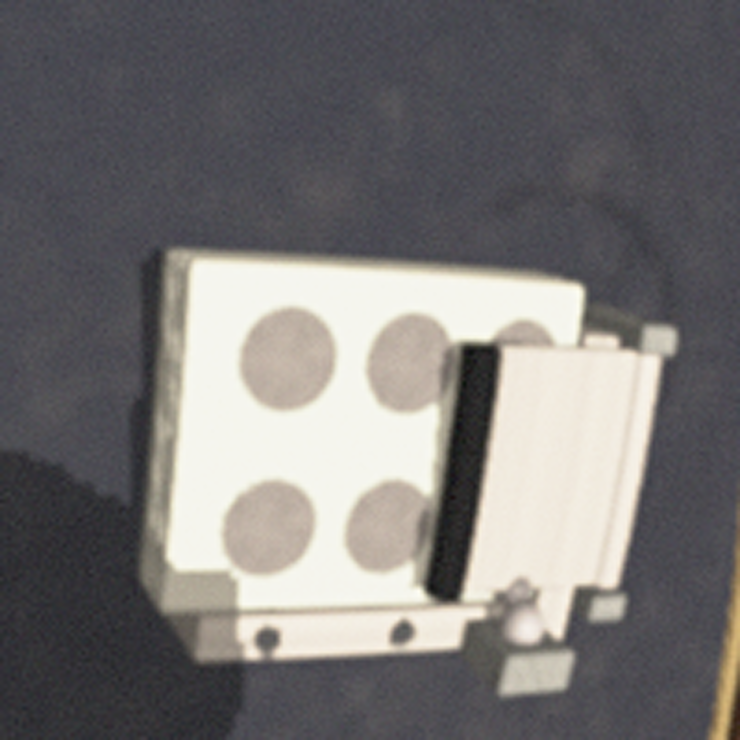

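View pics/w24f.png

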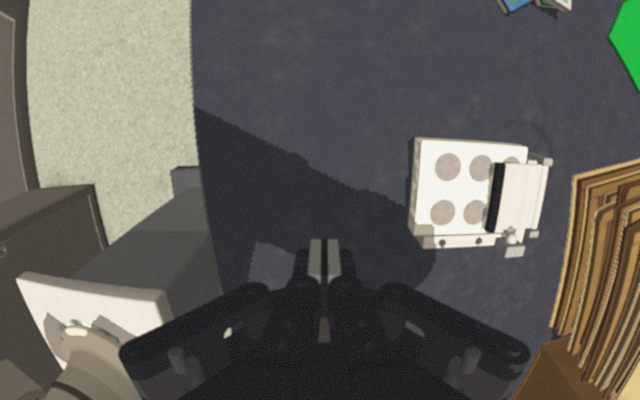

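Run:
```python
from h import *
w=cam("wrist")
def W(x,y,z): 
    c,s=np.cos(psi),np.sin(psi); return [O[0]+c*x-s*y,O[1]+s*x+c*y,z]
for p in [(-45,35,48),(-45,35,30),(-45,-35,48),(-45,-35,30),(-42,-35,30),(45,35,48),(10,23,58)]:
    u,v=proj(w,W(*p)); print(p,round((u-370)*3.7),round((v-70)*3.7))
crop(w,398,440,130,240,7,"w25.png")
```

```text
(-45, 35, 48) 189 259
(-45, 35, 30) 162 247
(-45, -35, 48) 159 613
(-45, -35, 30) 137 578
(-42, -35, 30) 150 577
(45, 35, 48) 584 283
(10, 23, 58) 466 343
```

View pics/w25.png

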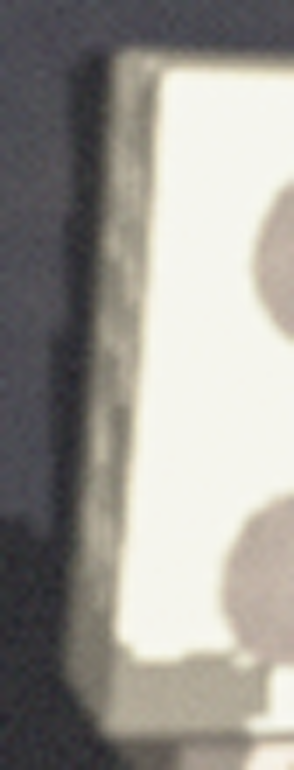

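Run:
```python
from bench import arm
print(arm.job_done())
```

```text
the job is handed in; nothing more can be done
None
```

I squared the stack and pressed the flap shut, and handed the job in about 28 s into the 64 s allowed. I got no verdict back.

**Squaring:** I used the closed fingers to tap the far (+x) and right (−y) directions in turn.
- The first +x push met early resistance of about 7 N and turned the top plate further out of square. I backed off and tapped from the left first.
- The later +x and −y taps ended on hard stops: 10 N against the right fence and 16 N against the far fence.

**Flap:** I pressed its rim down to a hard stop at 10 N. After I lifted away it stayed down, and in the picture its rim corner was within 1 pixel of the computed shut position.

**Last checks:**
- **Plates:** the visible top-plate corners and both visible bottom-plate corners on the near side sat within about 1 mm of the squared position. Side views from the left and the near side showed no plate sticking out.
- **Plate 2:** I could not measure the middle plate on its own. Its position rests on those side views and the hard stops.
- **Disagreement:** the first −y tap stopped about 1.4 mm short of the second one, and the earlier +x tap about 1.4 mm short of the last. I took both as a lower plate still jammed. The later taps and the pictures agreed after I corrected my jig position estimate by 1.5 mm in x and 1 mm in y.
- **Bystanders:** the arm stayed clear of the can, the tally counter and the dish throughout. I did not re-measure their positions at the end.

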